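Pull the spring clip off a wheel axle with the hooked pick

TASK

Take the hooked pick by its wooden handle, hook its bent tip well down into the pull ring of the spring clip that holds the trolley wheel on its axle, and pull the clip right out of the axle groove. Then put the pick back down on the bench top and let go of it. Do not touch the clip with the fingers, and leave the straight pick where it is.

Things in the scene. Friction and masses are not known exactly. Their poses are not given: they have to be found in the camera images.
- hook_pick: Hooked pick, 90 g: flat wooden handle 84 long, 18 thick, 40 high, standing on its underside; 6 mm steel shank runs ahead 32 above the underside, then bends straight down. Origin: middle of the handle's underside; x along the handle to the bend, y across the thickness, z up. Grip across the 18 mm at the handle's middle. The straight pick has the same handle, no bend.
- hook_tip (a point): Bottom end of the hooked pick's bent-down tip, 95 mm ahead of the handle's middle (pick's +x), level with the handle's underside.
- straight_pick: Bystander, to be left alone: same wooden handle as the hooked pick, but its shank is straight and ends in a point 115 mm ahead of the handle's middle, 32 mm up. Origin and axes as for the hooked pick.
- clip: Steel spring clip, 36 g, 4 mm thick, flat in the axle's groove: two sprung jaws, a bridge, a round pull ring. Origin: underside, midway between the jaws (on the axle's line while seated), z up. Its -x points to the pull ring (roughly to the robot); it comes off drawn that way, with 4 to 8 N, free after 16 mm, dropping on the wheel. It can swivel about the axle.
- clip_ring (a point): Centre of the clip's pull ring, 35 mm from the clip's origin toward its -x: hole 25 mm wide, wire 5 mm thick, 28 mm of free space below it down to the wheel. It dips as it comes off, so the tip should stand some 15 to 20 mm below it.
- axle: Fixed wheel mount: plywood block 120x120x12, on it a rubber wheel of 108 diameter lying flat (top 34 up), steel hub of 40 diameter up to 62, then the upright axle: groove of 18 diameter from 62 to 68, head of 26 diameter up to 78 (all mm). Origin: on the axle's line at the block's underside; z up.

How it is judged:
On the way, in this order (a step that is already met when the one before it is completed fails the run):
1. the pick's bent tip is down inside the pull ring while the clip is still seated in the groove (z of hook_tip in the frame of clip below -0.001 m and horizontal distance between hook_tip and clip_ring below 0.013 m and horizontal distance between clip and axle below 0.006 m), for 0.05 s.
2. the clip has left the groove with the tip still in its ring (horizontal distance between clip and axle above 0.012 m and horizontal distance between hook_tip and clip_ring below 0.018 m).
At the end, for the whole second after the job is handed in: The clip lies at rest on the wheel or the bench, out of the groove (its jaw centre more than 14 mm sideways from the axle's line), and the hooked pick lies or stands at rest on the bench top (origin less than 20 mm above it) (horizontal distance between clip and axle above 0.014 m and height (world z) of each of clip, hook_pick above -0.02 m and linear speed of each of clip, hook_pick below 0.03 m/s and height (world z) of hook_pick below 0.02 m); the robot touches nothing.
It fails at once if the fingers or the arm touched the clip (contact force between any of the fingers, the arm and clip above 1 N).
It fails at once if the straight pick was moved more than 40 mm (distance of straight_pick from where it was at the start of the episode above 0.04 m).
It also fails if it takes over 45 s, if anything falls off the work surface, if the arm or the gripper's body presses on something with over 40 N, if the wrist force passes 120 N, or if a joint passes its speed limit or range.

ROBOT

A 6-joint arm with a two-finger parallel gripper is mounted at the origin on a cart in front of the work surface, level with it; the furniture and walls round the work are solid. World frame = base frame: x ahead of the robot, y to its left, z up, the work surface at z = 0. Lengths are in m, angles in rad, forces in N, time in s.
With the tool pointing down it reaches from about 0.35 to 0.875 m from the base axis. Payload 4.2 kg.
Tool frame: the origin (TCP) lies between the finger pads; the fingertips stand 22 mm ahead of it and the grasp point (between the pads) lies 3 mm ahead of it; y points along the fingers, z is the direction in which the jaws open and shut, and the axes are right-handed (so a half turn about y gives the same grasp; the last joint's range is limited). The gripper opens to 87 mm and grips with 3 to 60 N. Pads are 19 mm wide; open, the fingers measure 117 mm over their backs; the gripper's body (75 mm by 190 mm) begins 51 mm behind the grasp point.
Start: joints at [-0.999, 0.385, 0.008, 0, -1.194, -0.259], TCP at [0.192, -0.595, 0.245] pointing down, gripper open.
Joint ranges: [-3.14, 3.14], [-1.21, 2.06], [-1.07, 1.41], [-3.16, 2.05], [-2.99, -0.16], [-3.1, 3.1]. Speed limits (rad/s): [2.79, 2.79, 3.14, 3.14, 3.14, 3.14].

INTERFACE

Orientations are given as a unit quaternion [x, y, z, w].
In Python, from station import env gives the robot as it stands.
- The arm moves only by the tool step_arm, never from a script. Its argument "rows" is a list of rows, each an object of numbers: "fingers": the opening in per cent of the stroke, from 0 (shut) to 100 (fully open); "dx", "dy", "dz": the shift along the tool's x, y, z in m; "rx", "ry", "rz": the turn, a rotation vector about the tool's x, y, z in rad. In form: [{"fingers": .., "dx": .., "dy": .., "dz": .., "rx": .., "ry": .., "rz": ..}, ...]. A call has exactly 5 rows; each row shifts and turns the commanded pose from where the row before left it, along the tool's axes as they then stand; what a row does not reach is not made up. A row lasts 1/10 s, in which the tool goes at most 50 mm and 8.59 degrees, less where a joint would pass 70% of its speed; a pose out of reach is approached as far as the arm can. A call is refused whole if a number of a shift passes 0.05 or a number of a turn 0.15, either way. A call with a gripper value outside its range is refused whole. The fingers move at their own pace and stop on an object; the grip force is fixed at half the most. Time passes only in rows, so rows that do not move let the fingers close, or fill a call up. It gives the time, the measured TCP pose, the force and the opening at its end, in the units of the state.
- env.observe(): the state, without advancing time (a new reading comes with each control period).
- env.get_image(name): name is "side" or "top" or "wrist"; returns the picture (480x640x3 uint8, red, green, blue); there is no depth.
- env.get_calibration(name): a dict with "fx", "fy", "cx", "cy" (pixels), "distortion" ([k1, k2, p1, p2, k3] as OpenCV has them; the pictures are not rectified), "pose" (4x4, takes a point from camera to world coordinates). Camera axes: x right, y down, z forward; pixel columns grow to the right and rows downward; lengths in m; the calibration is good to about 2 mm. A picture is of the moment at which its call begins: read the wrist's pose just before it. get_calibration takes no time and is no camera call; for the wrist camera it gives the pose at the moment of the call.
- env.finish_job(): hands the job in, once; it reports no verdict.
Trained networks look in the newest picture that a camera, given by its name, has taken for a name from the list of things; names that differ only in an ending like _2 or _b are one class to them, and where a whole thing is asked for, a point or a joint stands for the part that bears it (a point fixed in the world has none). Each returns a list of dicts, best first, with "conf" (0 to 1); they miss things now and then, are a little off and sometimes report something else, mostly with a low value. They report only what shows in the picture. A call takes as long as a camera call.
- env.spot_in(camera, thing): "point" ([x, y, z] in m, in the coordinates of the camera as it stood for that picture, good to about 4 mm: the middle of the surface that is visible of it).
The state is a dict: "time": time; "joints": joint angles; "qvel": joint speeds; "joint_torque": joint torques, N m; "ee_pos": TCP position; "tcp_rot": TCP orientation; "contact_force": force on the tool from outside, world axes, zero at the start; "torque": the same for the moment, N m; "opening": finger opening in m.
Only numpy, scipy, OpenCV 4.12 (cv2) and the standard library are available. Lean on these libraries where they do the work, as an engineer would, in place of code of your own. Each camera call takes 0.05 s, during which the arm holds its last target.

## Working session

There is one attempt and no reset: what is moved stays moved. The work goes in short steps, Python scripts to look and compute and a tool call to move; the robot and the scene stay as the last step left them, time stands still between calls to the robot, and variables do not carry over. Pictures are saved under pics/ and viewed, and the job is handed in when it is done.

Besides the shell and the picture viewer there is one more tool, called after "Emit:" in YAML: its name, and indented under it one key for each argument. step_arm: Moves the arm, as the interface text tells. Its arguments: {"type":"object","properties":{"rows":{"type":"array"}},"required":["rows"]}

```bash
mkdir -p pics
cat > h.py <<'E'
from station import env
import numpy as np, cv2
def snap(n,f):
    c=env.get_calibration(n); im=env.get_image(n); cv2.imwrite(f'pics/{f}.png',im[:,:,::-1]); return c,im
def spot(n,t,c):
    P=np.array(c['pose'])
    for d in env.spot_in(n,t)[:3]:
        p=P@np.r_[d['point'],1]; print(n,t,round(d['conf'],2),p[:3].round(4))
def K(c): return np.array([[c['fx'],0,c['cx']],[0,c['fy'],c['cy']],[0,0,1.]]),np.array(c['distortion'])
def pix2z(c,uv,z):
    k,d=K(c); u=cv2.undistortPoints(np.array([[uv]],float),k,d)[0,0]; P=np.array(c['pose'])
    r=P[:3,:3]@np.r_[u,1]; o=P[:3,3]; return o+r*(z-o[2])/r[2]
def proj(c,p):
    k,d=K(c); T=np.linalg.inv(np.array(c['pose'])); q=(T@np.r_[p,1])[:3]
    return cv2.projectPoints(q.reshape(1,1,3),np.zeros(3),np.zeros(3),k,d)[0].ravel()
E
python3 - <<'E'
from h import *
for n in('top','side'):
    c,im=snap(n,n+'0'); print(np.array(c['pose']).round(3).tolist())
    for t in('hook_pick','hook_tip','straight_pick','clip','clip_ring','axle'): spot(n,t,c)
o=env.observe(); print(o['ee_pos'],o['tcp_rot'],o['opening'],o['time'])
E
```

```text
[[-0.007, -0.994, 0.106, 0.432], [-1.0, 0.007, -0.004, 0.131], [0.003, -0.107, -0.994, 0.937], [0.0, 0.0, 0.0, 1.0]]
top hook_pick 0.77 [0.4785 0.1745 0.0371]
top straight_pick 0.69 [0.446  0.3261 0.0365]
top clip 0.61 [ 0.61   -0.0474  0.0656]
top clip_ring 0.68 [ 0.6064 -0.0482  0.0617]
top axle 0.58 [ 0.626  -0.0318  0.0359]
top axle 0.26 [ 0.6066 -0.0475  0.0649]
[[-0.798, -0.354, 0.487, 0.13], [-0.602, 0.457, -0.654, 0.694], [0.009, -0.816, -0.579, 0.578], [0.0, 0.0, 0.0, 1.0]]
side hook_pick 0.66 [0.4661 0.1884 0.0359]
side hook_pick 0.29 [ 0.6103 -0.0189  0.028 ]
side hook_tip 0.75 [0.4657 0.1861 0.0325]
side straight_pick 0.7 [0.4303 0.3394 0.0376]
side clip 0.48 [ 0.6066 -0.0465  0.0648]
side clip_ring 0.47 [ 0.6024 -0.0421  0.0646]
side axle 0.56 [ 0.6107 -0.0181  0.0289]
[ 0.19235541 -0.59462516  0.24457274] [-0.69847528 -0.11015936  0.11012881  0.69847609] 0.08734340454387501 0.7
```

View pics/top0.png

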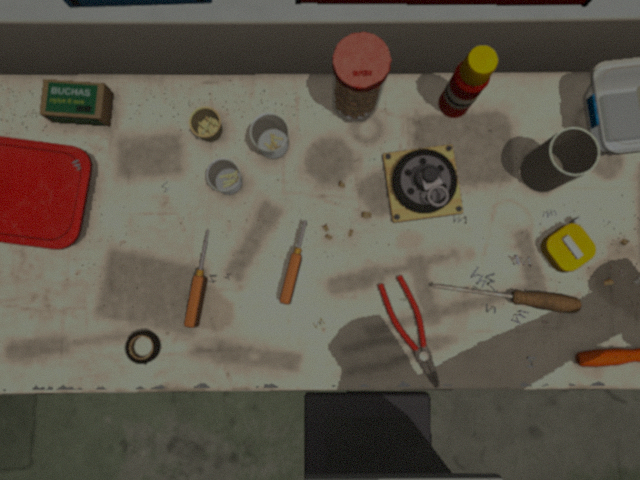

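View pics/side0.png

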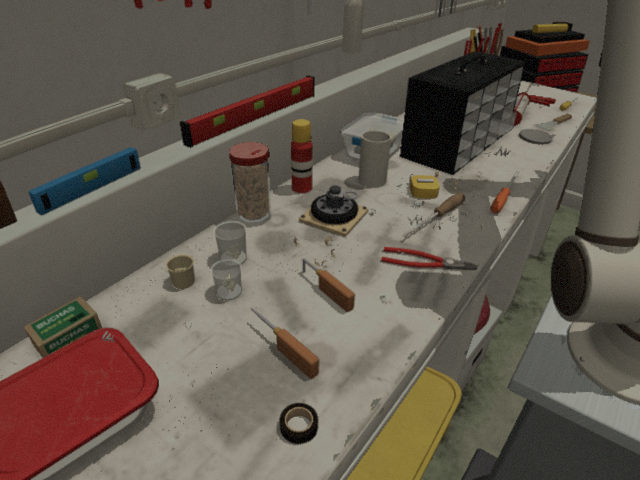

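The top view shows the hook pick's handle from (287,302) to (297,250), with its bend near (303,222). The straight pick is at (197,300), the wheel at (425,180), and the ring near (438,197). I'll zoom in.

Run:
```python
import cv2,numpy as np
im=cv2.imread('pics/top0.png')
a=cv2.resize(im[140:230,380:470],None,fx=6,fy=6,interpolation=cv2.INTER_CUBIC)
b=cv2.resize(im[210:310,265:325],None,fx=5.4,fy=5.4,interpolation=cv2.INTER_CUBIC)[:540,:260*1]
cv2.imwrite('pics/z1.png',np.hstack([a,b]))
```

```text
(no output)
```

View pics/z1.png

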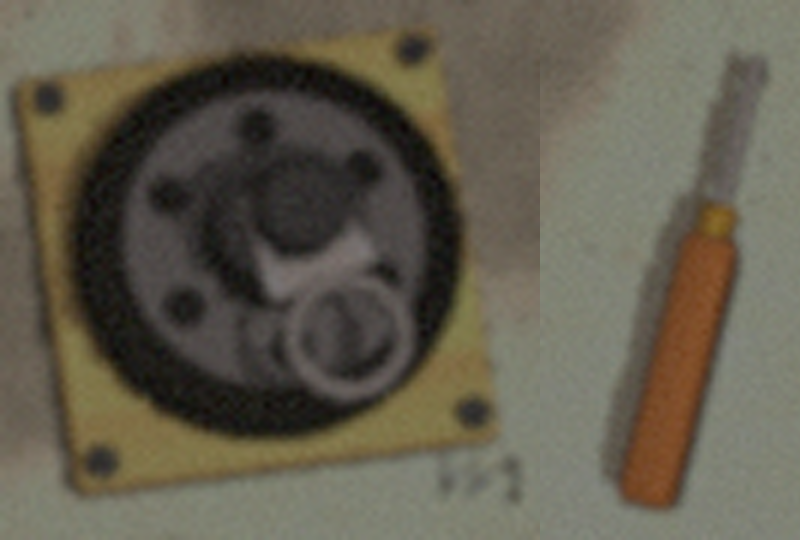

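Run:
```python
from h import *
c=env.get_calibration('top')
r=pix2z(c,(437.9,195.8),.065); a=pix2z(c,(431.2,173.8),.078)
e0=pix2z(c,(285.2,302.5),.04); e1=pix2z(c,(296.6,252.5),.04); b=pix2z(c,(303.8,222.5),.035)
for v in(r,a,e0,e1,b):print(v.round(4))
d=r-a;print('ring',np.linalg.norm(d[:2]),np.degrees(np.arctan2(d[1],d[0])))
d=e1-e0;print('handle',np.linalg.norm(d[:2]),np.degrees(np.arctan2(d[1],d[0])),(e0+e1)/2)
d=b-(e0+e1)/2;print('bend',np.linalg.norm(d[:2]),np.degrees(np.arctan2(d[1],d[0])))
from scipy.spatial.transform import Rotation as R
o=env.observe();print(R.from_quat(o['tcp_rot']).as_matrix().round(3))
```

```text
[ 0.5957 -0.0552  0.065 ]
[ 0.6281 -0.0429  0.078 ]
[0.4302 0.1871 0.04  ]
[0.5098 0.1688 0.04  ]
[0.559  0.1572 0.035 ]
ring 0.03462779822635695 -159.3265682358599
handle 0.0816483464087349 -12.948581218716962 [0.46996799 0.17792147 0.04      ]
bend 0.09137716056968526 -13.12283207232162
[[ 0.951  0.    -0.308]
 [ 0.308  0.     0.951]
 [ 0.    -1.    -0.   ]]
```

Emit:
step_arm:
  rows:
    - {"fingers":100,"dx":0.037,"dy":0,"dz":0.03,"rx":0,"ry":0,"rz":0}
    - {"fingers":100,"dx":0.037,"dy":0,"dz":0.03,"rx":0,"ry":0,"rz":0}
    - {"fingers":100,"dx":0.037,"dy":0,"dz":0.03,"rx":0,"ry":0,"rz":0}
    - {"fingers":100,"dx":0.037,"dy":0,"dz":0.03,"rx":0,"ry":0,"rz":0}
    - {"fingers":100,"dx":0.037,"dy":0,"dz":0.03,"rx":0,"ry":0,"rz":0}

```text
time: 1.2
ee_pos: [0.3229, -0.3934, 0.2448]
tcp_rot: [0.699, 0.11, -0.11, -0.698]
contact_force: [1.6, 0.1, -0.5]
opening: 0.087
```

Emit:
step_arm:
  rows:
    - {"fingers":100,"dx":0.037,"dy":0,"dz":0.03,"rx":0,"ry":0,"rz":0}
    - {"fingers":100,"dx":0.037,"dy":0,"dz":0.03,"rx":0,"ry":0,"rz":0}
    - {"fingers":100,"dx":0.037,"dy":0,"dz":0.03,"rx":0,"ry":0,"rz":0}
    - {"fingers":100,"dx":0.037,"dy":0,"dz":0.03,"rx":0,"ry":0,"rz":0}
    - {"fingers":100,"dx":0.037,"dy":0,"dz":0.03,"rx":0,"ry":0,"rz":0}

```text
time: 1.7
ee_pos: [0.4529, -0.1935, 0.245]
tcp_rot: [0.699, 0.111, -0.11, -0.698]
contact_force: [0.4, -0.3, -0.1]
opening: 0.0872
```

Emit:
step_arm:
  rows:
    - {"fingers":100,"dx":0.0135,"dy":0,"dz":0.035,"rx":0,"ry":0,"rz":0}
    - {"fingers":100,"dx":0.0135,"dy":0,"dz":0.035,"rx":0,"ry":0,"rz":0}
    - {"fingers":100,"dx":0.0135,"dy":0,"dz":0.035,"rx":0,"ry":0,"rz":0}
    - {"fingers":100,"dx":0.0135,"dy":0,"dz":0.035,"rx":0,"ry":0,"rz":0}
    - {"fingers":100,"dx":0.0135,"dy":0,"dz":0.035,"rx":0,"ry":0,"rz":0}

```text
time: 2.2
ee_pos: [0.4624, -0.0065, 0.2449]
tcp_rot: [-0.698, -0.111, 0.11, 0.698]
contact_force: [-0.3, 0.2, -0.3]
opening: 0.0872
```

Emit:
step_arm:
  rows:
    - {"fingers":100,"dx":0.0135,"dy":0,"dz":0.035,"rx":0,"ry":0,"rz":0}
    - {"fingers":100,"dx":0.0135,"dy":0,"dz":0.035,"rx":0,"ry":0,"rz":0}
    - {"fingers":100,"dx":0.0135,"dy":0,"dz":0.035,"rx":0,"ry":0,"rz":0}
    - {"fingers":100,"dx":0,"dy":0,"dz":0,"rx":0,"ry":0.14,"rz":0}
    - {"fingers":100,"dx":0,"dy":0,"dz":0,"rx":0,"ry":0.14,"rz":0}

```text
time: 2.7
ee_pos: [0.4687, 0.1056, 0.2446]
tcp_rot: [-0.707, -0.011, 0.01, 0.707]
contact_force: [-0.3, 0.3, -0.9]
opening: 0.0872
```

Emit:
step_arm:
  rows:
    - {"fingers":100,"dx":0,"dy":0,"dz":0,"rx":0,"ry":0.13,"rz":0}
    - {"fingers":100,"dx":0,"dy":0,"dz":0,"rx":0,"ry":0.13,"rz":0}
    - {"fingers":100,"dx":0,"dy":0.03,"dz":0,"rx":0,"ry":0,"rz":0}
    - {"fingers":100,"dx":0,"dy":0.03,"dz":0,"rx":0,"ry":0,"rz":0}
    - {"fingers":100,"dx":0,"dy":0.0,"dz":0,"rx":0,"ry":0,"rz":0}

```text
time: 3.2
ee_pos: [0.4662, 0.1031, 0.1813]
tcp_rot: [0.704, -0.083, 0.078, -0.701]
contact_force: [-1.5, 0.2, -0.9]
opening: 0.0874
```

Run:
```python
from h import *
c,im=snap('wrist','w1'); print(np.array(c['pose']).round(3).tolist())
for t in('hook_pick','hook_tip','straight_pick'): spot('wrist',t,c)
from scipy.spatial.transform import Rotation as R
o=env.observe();print(o['ee_pos'],o['time']);print(R.from_quat(o['tcp_rot']).as_matrix().round(3))
print(proj(c,[.4685,.178,.04]),proj(c,[.559,.157,.035]))
```

```text
[[0.226, 0.935, 0.272, 0.391], [0.974, -0.215, -0.069, 0.122], [-0.006, 0.281, -0.96, 0.323], [0.0, 0.0, 0.0, 1.0]]
wrist hook_pick 0.93 [0.4708 0.1708 0.0395]
wrist hook_tip 0.7 [0.4749 0.177  0.0406]
wrist straight_pick 0.65 [0.433  0.3228 0.034 ]
[0.46980704 0.10476559 0.18625939] 3.4
[[ 0.974  0.003  0.225]
 [-0.225  0.001  0.974]
 [ 0.003 -1.     0.002]]
[416.94957587 214.38541603] [407.58348626 320.58288619]
```

View pics/w1.png

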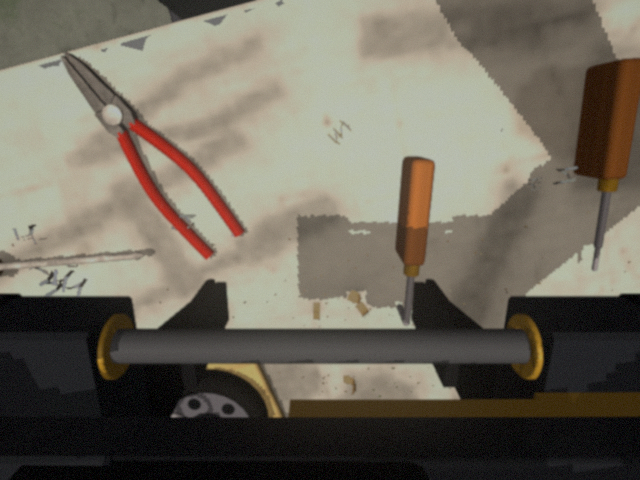

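The wrist view shows the handle centre at about (416,212), against a prediction of (417,214), so the estimate holds. I'll move over it and go down.

Emit:
step_arm:
  rows:
    - {"fingers":100,"dx":-0.009,"dy":0,"dz":0.0355,"rx":0,"ry":0,"rz":0}
    - {"fingers":100,"dx":-0.009,"dy":0,"dz":0.0355,"rx":0,"ry":0,"rz":0}
    - {"fingers":100,"dx":0,"dy":0.04,"dz":0,"rx":0,"ry":0,"rz":0}
    - {"fingers":100,"dx":0,"dy":0.03,"dz":0,"rx":0,"ry":0,"rz":0}
    - {"fingers":100,"dx":0,"dy":0,"dz":0,"rx":0,"ry":0,"rz":0}

```text
time: 3.9
ee_pos: [0.4655, 0.1768, 0.1125]
tcp_rot: [0.704, -0.082, 0.079, -0.701]
contact_force: [0.5, -0.9, -0.0]
opening: 0.0868
```

Run:
```python
from h import *
c,im=snap('wrist','w2'); 
for t in('hook_pick',): spot('wrist',t,c)
from scipy.spatial.transform import Rotation as R
o=env.observe();print(o['ee_pos'],o['time']);print(R.from_quat(o['tcp_rot']).as_matrix().round(3))
print(proj(c,[.4685,.178,.04]))
```

```text
wrist hook_pick 0.6 [0.4622 0.1791 0.0419]
[0.46815403 0.17802491 0.11598738] 4.0
[[ 0.974  0.002  0.225]
 [-0.225  0.001  0.974]
 [ 0.002 -1.     0.001]]
[323.32339121 266.96057932]
```

View pics/w2.png

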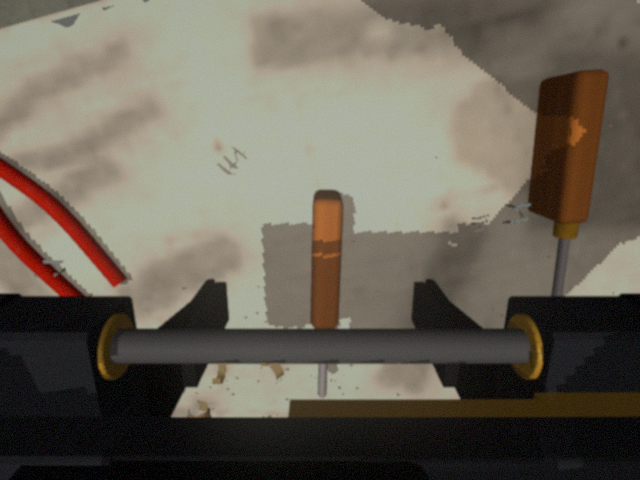

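The handle is centred between the fingers, at columns 312–342, and aligned. Next I'll go down and grip.

Emit:
step_arm:
  rows:
    - {"fingers":100,"dx":0,"dy":0.03,"dz":0,"rx":0,"ry":0,"rz":0}
    - {"fingers":100,"dx":0,"dy":0.03,"dz":0,"rx":0,"ry":0,"rz":0}
    - {"fingers":100,"dx":0,"dy":0.018,"dz":0,"rx":0,"ry":0,"rz":0}
    - {"fingers":100,"dx":0,"dy":0.01,"dz":0,"rx":0,"ry":0,"rz":0}
    - {"fingers":100,"dx":0,"dy":0,"dz":0,"rx":0,"ry":0,"rz":0}

```text
time: 4.5
ee_pos: [0.4679, 0.1779, 0.0272]
tcp_rot: [-0.702, 0.08, -0.08, 0.703]
contact_force: [-0.7, 0.0, 0.5]
opening: 0.0871
```

Emit:
step_arm:
  rows:
    - {"fingers":0,"dx":0,"dy":0,"dz":0,"rx":0,"ry":0,"rz":0}
    - {"fingers":0,"dx":0,"dy":0,"dz":0,"rx":0,"ry":0,"rz":0}
    - {"fingers":0,"dx":0,"dy":0,"dz":0,"rx":0,"ry":0,"rz":0}
    - {"fingers":0,"dx":0,"dy":0,"dz":0,"rx":0,"ry":0,"rz":0}
    - {"fingers":0,"dx":0,"dy":0,"dz":0,"rx":0,"ry":0,"rz":0}

```text
time: 5.0
ee_pos: [0.4673, 0.1777, 0.0269]
tcp_rot: [-0.702, 0.08, -0.08, 0.703]
contact_force: [-0.1, 0.1, -0.3]
opening: 0.0547
```

Emit:
step_arm:
  rows:
    - {"fingers":0,"dx":0,"dy":0,"dz":0,"rx":0,"ry":0,"rz":0}
    - {"fingers":0,"dx":0,"dy":0,"dz":0,"rx":0,"ry":0,"rz":0}
    - {"fingers":0,"dx":0,"dy":0,"dz":0,"rx":0,"ry":0,"rz":0}
    - {"fingers":0,"dx":0,"dy":0,"dz":0,"rx":0,"ry":0,"rz":0}
    - {"fingers":0,"dx":0,"dy":0,"dz":0,"rx":0,"ry":0,"rz":0}

```text
time: 5.5
ee_pos: [0.4672, 0.1776, 0.0265]
tcp_rot: [-0.703, 0.08, -0.08, 0.703]
contact_force: [-0.3, 0.6, -1.0]
opening: 0.0181
```

Emit:
step_arm:
  rows:
    - {"fingers":0,"dx":0,"dy":0,"dz":0,"rx":0,"ry":0,"rz":0}
    - {"fingers":0,"dx":0,"dy":0,"dz":0,"rx":0,"ry":0,"rz":0}
    - {"fingers":0,"dx":0,"dy":-0.02,"dz":0,"rx":0,"ry":0,"rz":0}
    - {"fingers":0,"dx":0,"dy":-0.03,"dz":0,"rx":0,"ry":0,"rz":0}
    - {"fingers":0,"dx":0,"dy":-0.03,"dz":0,"rx":0,"ry":0,"rz":0}

```text
time: 6.0
ee_pos: [0.4665, 0.177, 0.1068]
tcp_rot: [0.703, -0.081, 0.08, -0.702]
contact_force: [0.5, -0.2, -0.6]
opening: 0.0177
```

Emit:
step_arm:
  rows:
    - {"fingers":0,"dx":0,"dy":-0.03,"dz":0,"rx":0,"ry":0,"rz":0}
    - {"fingers":0,"dx":0,"dy":0,"dz":0,"rx":0,"ry":0,"rz":0}
    - {"fingers":0,"dx":0,"dy":0,"dz":0,"rx":0,"ry":0,"rz":0}
    - {"fingers":0,"dx":0,"dy":0,"dz":0,"rx":0,"ry":0,"rz":0}
    - {"fingers":0,"dx":0,"dy":0,"dz":0,"rx":0,"ry":0,"rz":0}

```text
time: 6.5
ee_pos: [0.4664, 0.177, 0.1352]
tcp_rot: [0.703, -0.081, 0.079, -0.702]
contact_force: [-0.3, -0.1, -1.6]
opening: 0.0178
```

Run:
```python
from h import *
c,im=snap('side','s1'); c2,im2=snap('top','t1')
a=cv2.resize(im[200:330,270:400],(400,400),interpolation=2);b=cv2.resize(im2[190:310,250:370],(400,400),interpolation=2)
cv2.imwrite('pics/z2.png',np.hstack([a,b])[:,:,::-1])
from scipy.spatial.transform import Rotation as R
o=env.observe();p=np.array(o['ee_pos']);M=R.from_quat(o['tcp_rot']).as_matrix();print(p,o['time'],o['opening']);print(M.round(3))
# pick frame predicted: tip = TCP + 0.095+0.001 along x, at underside 
z0=0.0268
for off in(0,-.032):
  t=p+M@np.r_[.0955,z0+off,0]
  print(t,proj(c,t),proj(c2,t))
```

```text
[0.46666465 0.17719409 0.1354754 ] 6.6 0.017856193320440823
[[ 0.974 -0.002  0.225]
 [-0.225 -0.001  0.974]
 [-0.002 -1.    -0.002]]
[0.55965738 0.15563668 0.10852877] [303.6259501 225.7287574] [303.39609569 215.14632758]
[0.55971854 0.15568295 0.14052868] [303.45968695 210.8036761 ] [302.69929966 211.69969606]
```

View pics/z2.png

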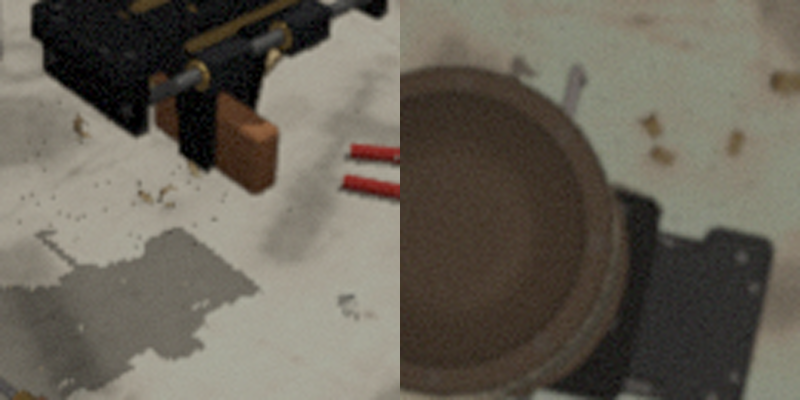

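Emit:
step_arm:
  rows:
    - {"fingers":0,"dx":0.014,"dy":0,"dz":-0.0357,"rx":0,"ry":0,"rz":0}
    - {"fingers":0,"dx":0.014,"dy":0,"dz":-0.0357,"rx":0,"ry":0,"rz":0}
    - {"fingers":0,"dx":0.014,"dy":0,"dz":-0.0357,"rx":0,"ry":0,"rz":0}
    - {"fingers":0,"dx":0.014,"dy":0,"dz":-0.0357,"rx":0,"ry":0,"rz":0}
    - {"fingers":0,"dx":0.014,"dy":0,"dz":-0.0357,"rx":0,"ry":0,"rz":0}

```text
time: 7.1
ee_pos: [0.495, -0.0136, 0.136]
tcp_rot: [0.703, -0.08, 0.08, -0.702]
contact_force: [1.0, 0.2, -0.8]
opening: 0.0176
```

Emit:
step_arm:
  rows:
    - {"fingers":0,"dx":0.014,"dy":0,"dz":-0.0357,"rx":0,"ry":0,"rz":0}
    - {"fingers":0,"dx":0.014,"dy":0,"dz":-0.0357,"rx":0,"ry":0,"rz":0}
    - {"fingers":0,"dx":0,"dy":0,"dz":0,"rx":0,"ry":-0.118,"rz":0}
    - {"fingers":0,"dx":0,"dy":0,"dz":0,"rx":0,"ry":-0.118,"rz":0}
    - {"fingers":0,"dx":0,"dy":0,"dz":0,"rx":0,"ry":-0.118,"rz":0}

```text
time: 7.6
ee_pos: [0.506, -0.0886, 0.1358]
tcp_rot: [0.706, 0.045, -0.047, -0.706]
contact_force: [-0.3, -0.1, -1.2]
opening: 0.0178
```

Emit:
step_arm:
  rows:
    - {"fingers":0,"dx":0,"dy":0,"dz":0,"rx":0,"ry":-0.118,"rz":0}
    - {"fingers":0,"dx":0,"dy":0,"dz":0,"rx":0,"ry":-0.118,"rz":0}
    - {"fingers":0,"dx":0,"dy":0,"dz":0,"rx":0,"ry":0,"rz":0}
    - {"fingers":0,"dx":0,"dy":0,"dz":0,"rx":0,"ry":0,"rz":0}
    - {"fingers":0,"dx":0,"dy":0,"dz":0,"rx":0,"ry":0,"rz":0}

```text
time: 8.1
ee_pos: [0.5062, -0.088, 0.1363]
tcp_rot: [-0.696, -0.127, 0.127, 0.696]
contact_force: [0.6, 0.9, -1.8]
opening: 0.0177
```

```bash
cat > look.py <<'E'
from h import *
import sys
from scipy.spatial.transform import Rotation as R
n=sys.argv[1]
c,im=snap('side','s'+n); c2,im2=snap('top','t'+n)
for cam,cc in(('side',c),('top',c2)): spot(cam,'clip_ring',cc)
a=cv2.resize(im[165:245,290:370],(400,400),interpolation=2);b=cv2.resize(im2[130:230,375:475],(400,400),interpolation=2)
cv2.imwrite(f'pics/z{n}.png',np.hstack([a,b])[:,:,::-1])
o=env.observe();p=np.array(o['ee_pos']);M=R.from_quat(o['tcp_rot']).as_matrix();print(p,o['time'],o['opening'],o['contact_force']);print(M.round(3))
rg=np.array([.5957,-.0552,.0645])
for q in (p+M@np.r_[.0955,.0268,0],p+M@np.r_[.0955,-.005,0],rg):
  u,v=proj(c,q),proj(c2,q)
  print(q.round(4),'side z',((u-[290,165])*5).round(),'top z',((v-[375,130])*4+[400,0]).round())
d=rg-(p+M@np.r_[.0955,.0268,0]); print('tool delta to ring',(M.T@d).round(4))
E
python3 look.py 3
```

```text
side clip_ring 0.63 [ 0.6049 -0.0445  0.0618]
side clip_ring 0.35 [ 0.5221 -0.0712  0.1344]
top clip_ring 0.62 [ 0.609  -0.0485  0.0624]
[ 0.50631051 -0.08800058  0.13652682] 8.3 0.017652223471620904 [ 0.45040585  1.15495213 -0.68351613]
[[ 0.935 -0.    -0.354]
 [ 0.354 -0.     0.935]
 [-0.    -1.     0.   ]]
[ 0.5956 -0.0542  0.1097] side z [305.  55.] top z [674. 241.]
[ 0.5956 -0.0542  0.1415] side z [309. -11.] top z [693. 224.]
[ 0.5957 -0.0552  0.0645] side z [301. 145.] top z [651. 263.]
tool delta to ring [-0.0003  0.0452 -0.001 ]
```

View pics/z3.png

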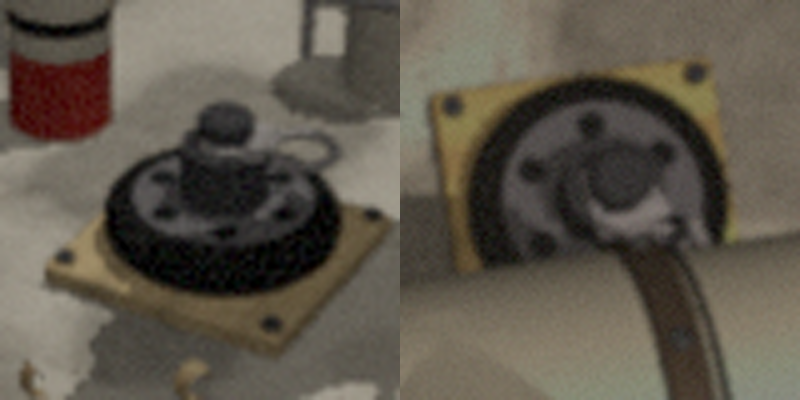

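Run:
```python
import cv2
im=cv2.imread('pics/s3.png'); cv2.imwrite('pics/z3b.png',cv2.resize(im[110:230,290:430],None,fx=5,fy=5,interpolation=2))
```

```text
(no output)
```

View pics/z3b.png

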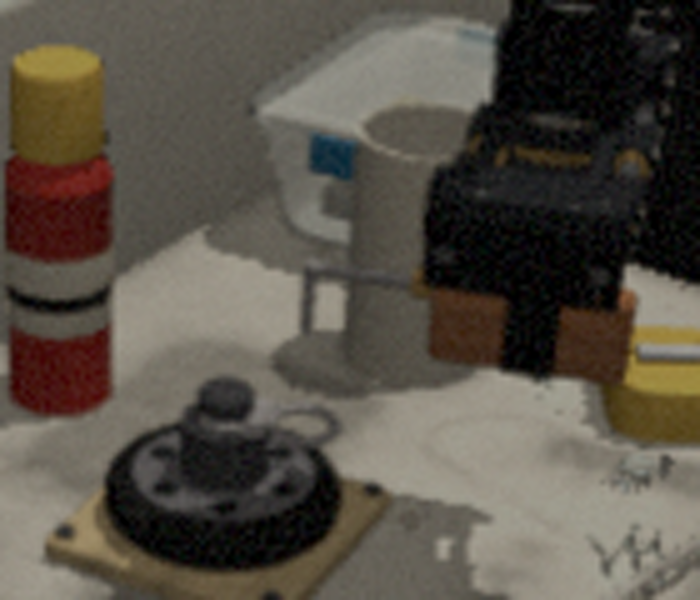

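Side view: the tip is at (307,333) in the zoom and the ring centre at about (308,427). The tip is directly above the ring to within 1–2 mm. I'll make a small correction and go down.

Emit:
step_arm:
  rows:
    - {"fingers":0,"dx":-0.001,"dy":0.01,"dz":-0.0015,"rx":0,"ry":0,"rz":0}
    - {"fingers":0,"dx":0,"dy":0.01,"dz":0,"rx":0,"ry":0,"rz":0}
    - {"fingers":0,"dx":0,"dy":0.01,"dz":0,"rx":0,"ry":0,"rz":0}
    - {"fingers":0,"dx":0,"dy":0.005,"dz":0,"rx":0,"ry":0,"rz":0}
    - {"fingers":0,"dx":0,"dy":0,"dz":0,"rx":0,"ry":0,"rz":0}

```text
time: 8.8
ee_pos: [0.5052, -0.0898, 0.1002]
tcp_rot: [-0.695, -0.127, 0.128, 0.696]
contact_force: [0.0, 1.0, -1.2]
opening: 0.0178
```

```bash
python3 look.py 4
```

```text
side clip_ring 0.48 [ 0.6074 -0.0412  0.0605]
top clip_ring 0.58 [ 0.6096 -0.045   0.0607]
[ 0.5062828  -0.08976439  0.10188349] 9.0 0.017670249494034517 [-0.52082563 -0.12216992 -1.12368827]
[[ 0.935  0.001 -0.355]
 [ 0.355  0.     0.935]
 [ 0.001 -1.    -0.   ]]
[ 0.5956 -0.0559  0.0752] side z [303. 124.] top z [659. 259.]
[ 0.5956 -0.0559  0.107 ] side z [307.  60.] top z [677. 243.]
[ 0.5957 -0.0552  0.0645] side z [301. 145.] top z [651. 263.]
tool delta to ring [0.0003 0.0107 0.0006]
```

View pics/z4.png

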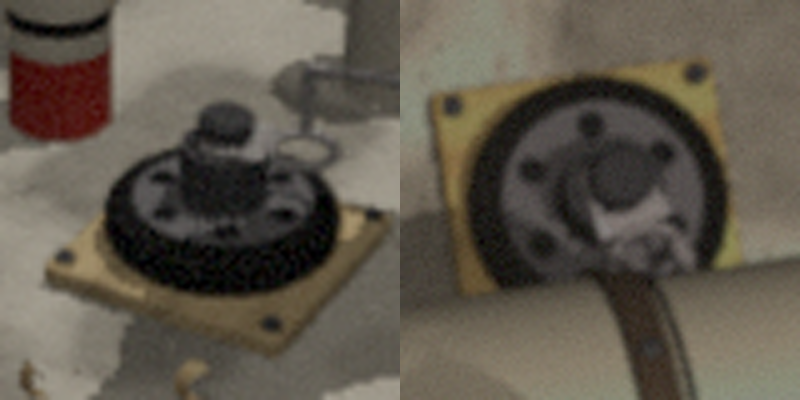

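The tip at (308,132) is right over the ring opening. I'll continue down.

Emit:
step_arm:
  rows:
    - {"fingers":0,"dx":0,"dy":0.007,"dz":0,"rx":0,"ry":0,"rz":0}
    - {"fingers":0,"dx":0,"dy":0.007,"dz":0,"rx":0,"ry":0,"rz":0}
    - {"fingers":0,"dx":0,"dy":0.007,"dz":0,"rx":0,"ry":0,"rz":0}
    - {"fingers":0,"dx":0,"dy":0.007,"dz":0,"rx":0,"ry":0,"rz":0}
    - {"fingers":0,"dx":0,"dy":0,"dz":0,"rx":0,"ry":0,"rz":0}

```text
time: 9.5
ee_pos: [0.505, -0.0899, 0.0722]
tcp_rot: [-0.695, -0.126, 0.129, 0.696]
contact_force: [0.6, 0.2, -0.4]
opening: 0.0178
```

```bash
python3 look.py 5
```

```text
side clip_ring 0.53 [ 0.6046 -0.0417  0.0635]
side clip_ring 0.3 [0.4303 0.3378 0.0339]
top clip_ring 0.57 [ 0.6095 -0.0461  0.0623]
[ 0.50616096 -0.08978068  0.07370963] 9.7 0.017711163884985653 [-0.3256813  -0.39753086 -1.34469621]
[[ 0.935  0.    -0.355]
 [ 0.355 -0.     0.935]
 [ 0.    -1.    -0.   ]]
[ 0.5955 -0.0559  0.047 ] side z [300. 179.] top z [644. 272.]
[ 0.5954 -0.0559  0.0788] side z [304. 117.] top z [661. 257.]
[ 0.5957 -0.0552  0.0645] side z [301. 145.] top z [651. 263.]
tool delta to ring [ 0.0005 -0.0175  0.0005]
```

View pics/z5.png

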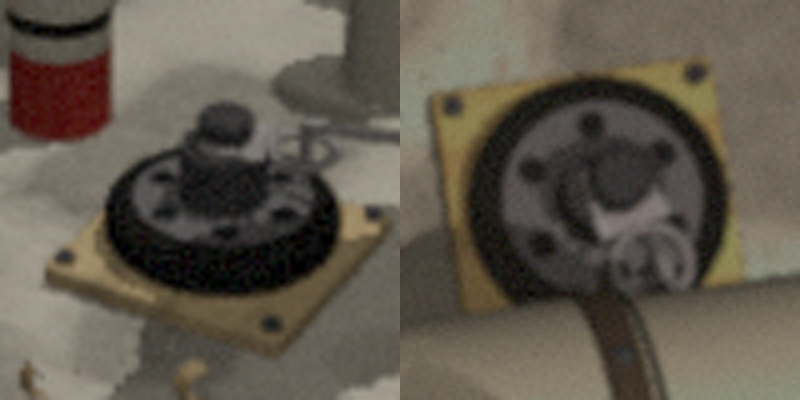

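The tip stands through the ring: the shank bend shows over the hole in the top view and there are no contact forces. I'll pull along -x.

Emit:
step_arm:
  rows:
    - {"fingers":0,"dx":-0.004,"dy":0,"dz":0,"rx":0,"ry":0,"rz":0}
    - {"fingers":0,"dx":-0.004,"dy":0,"dz":0,"rx":0,"ry":0,"rz":0}
    - {"fingers":0,"dx":-0.004,"dy":0,"dz":0,"rx":0,"ry":0,"rz":0}
    - {"fingers":0,"dx":-0.004,"dy":0,"dz":0,"rx":0,"ry":0,"rz":0}
    - {"fingers":0,"dx":0,"dy":0,"dz":0,"rx":0,"ry":0,"rz":0}

```text
time: 10.2
ee_pos: [0.4935, -0.0951, 0.0747]
tcp_rot: [0.696, 0.13, -0.125, -0.695]
contact_force: [4.8, 1.8, -1.0]
opening: 0.0178
```

Emit:
step_arm:
  rows:
    - {"fingers":0,"dx":-0.004,"dy":0,"dz":0,"rx":0,"ry":0,"rz":0}
    - {"fingers":0,"dx":-0.004,"dy":0,"dz":0,"rx":0,"ry":0,"rz":0}
    - {"fingers":0,"dx":-0.004,"dy":0,"dz":0,"rx":0,"ry":0,"rz":0}
    - {"fingers":0,"dx":-0.004,"dy":0,"dz":0,"rx":0,"ry":0,"rz":0}
    - {"fingers":0,"dx":0,"dy":0,"dz":0,"rx":0,"ry":0,"rz":0}

```text
time: 10.7
ee_pos: [0.4743, -0.1015, 0.0732]
tcp_rot: [-0.695, -0.126, 0.128, 0.696]
contact_force: [0.3, 1.1, -0.8]
opening: 0.0176
```

```bash
python3 look.py 6
```

```text
side clip_ring 0.5 [ 0.5787 -0.0569  0.0355]
top clip_ring 0.67 [ 0.5799 -0.0593  0.0351]
[ 0.47592952 -0.10122314  0.0735073 ] 10.9 0.017798031200591525 [ 1.60060876 -0.15017267 -0.72694013]
[[ 0.935 -0.    -0.355]
 [ 0.355 -0.     0.935]
 [-0.    -1.     0.   ]]
[ 0.5652 -0.0673  0.0467] side z [371. 191.] top z [675. 347.]
[ 0.5652 -0.0673  0.0785] side z [376. 128.] top z [693. 334.]
[ 0.5957 -0.0552  0.0645] side z [301. 145.] top z [651. 263.]
tool delta to ring [ 0.0328 -0.0178  0.0005]
```

View pics/z6.png

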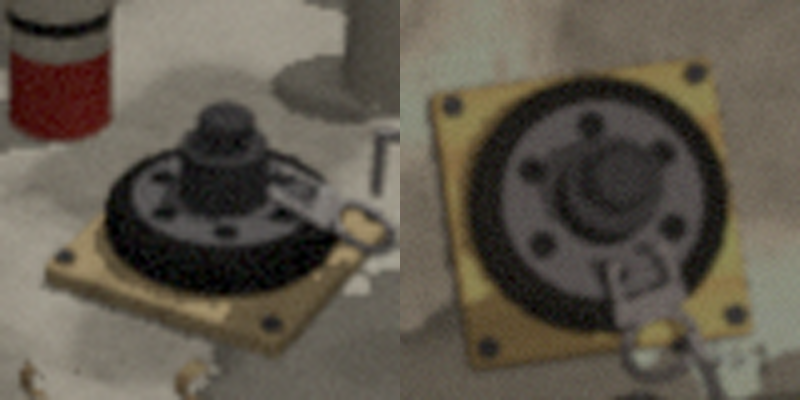

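The clip is off and lying on the wheel at about (645,290) in the zoom, with its ring overhanging the rim. The tip is clear of it. I'll lift and take the pick back to free bench.

Emit:
step_arm:
  rows:
    - {"fingers":0,"dx":0,"dy":-0.02,"dz":0,"rx":0,"ry":0,"rz":0}
    - {"fingers":0,"dx":0,"dy":-0.03,"dz":0,"rx":0,"ry":0,"rz":0}
    - {"fingers":0,"dx":0.0115,"dy":0,"dz":0.034,"rx":0,"ry":0,"rz":0}
    - {"fingers":0,"dx":0.0115,"dy":0,"dz":0.034,"rx":0,"ry":0,"rz":0}
    - {"fingers":0,"dx":0.0115,"dy":0,"dz":0.034,"rx":0,"ry":0,"rz":0}

```text
time: 11.4
ee_pos: [0.472, 0.0075, 0.1239]
tcp_rot: [-0.696, -0.127, 0.127, 0.696]
contact_force: [1.3, -0.4, -1.2]
opening: 0.0176
```

Emit:
step_arm:
  rows:
    - {"fingers":0,"dx":0.0115,"dy":0,"dz":0.034,"rx":0,"ry":0,"rz":0}
    - {"fingers":0,"dx":0.0115,"dy":0,"dz":0.034,"rx":0,"ry":0,"rz":0}
    - {"fingers":0,"dx":0.0115,"dy":0,"dz":0.034,"rx":0,"ry":0,"rz":0}
    - {"fingers":0,"dx":0.0115,"dy":0,"dz":0.034,"rx":0,"ry":0,"rz":0}
    - {"fingers":0,"dx":0,"dy":0.02,"dz":0,"rx":0,"ry":0,"rz":0}

```text
time: 11.9
ee_pos: [0.4694, 0.1549, 0.1058]
tcp_rot: [-0.694, -0.132, 0.127, 0.696]
contact_force: [1.3, 0.2, -0.6]
opening: 0.0175
```

Emit:
step_arm:
  rows:
    - {"fingers":0,"dx":0,"dy":0.03,"dz":0,"rx":0,"ry":0,"rz":0}
    - {"fingers":0,"dx":0,"dy":0.02,"dz":0,"rx":0,"ry":0,"rz":0}
    - {"fingers":0,"dx":0,"dy":0.01,"dz":0,"rx":0,"ry":0,"rz":0}
    - {"fingers":0,"dx":0,"dy":0,"dz":0,"rx":0,"ry":0,"rz":0}
    - {"fingers":0,"dx":0,"dy":0,"dz":0,"rx":0,"ry":0,"rz":0}

```text
time: 12.4
ee_pos: [0.4674, 0.1502, 0.0441]
tcp_rot: [-0.695, -0.128, 0.127, 0.696]
contact_force: [1.0, -0.1, -0.9]
opening: 0.0179
```

```bash
python3 look.py 7
```

```text
top clip_ring 0.62 [ 0.5703 -0.0627  0.0255]
[0.46740624 0.15025663 0.04456196] 12.6 0.017958601220359097 [-0.57663214  0.34462038 -0.93493203]
[[ 0.935  0.002 -0.355]
 [ 0.355  0.001  0.935]
 [ 0.002 -1.     0.001]]
[0.5567 0.1842 0.018 ] side z [ 29. 539.] top z [ 51. 382.]
[0.5567 0.1841 0.0498] side z [ 28. 473.] top z [ 47. 371.]
[ 0.5957 -0.0552  0.0645] side z [301. 145.] top z [651. 263.]
tool delta to ring [-0.0484 -0.0468 -0.2376]
```

View pics/z7.png

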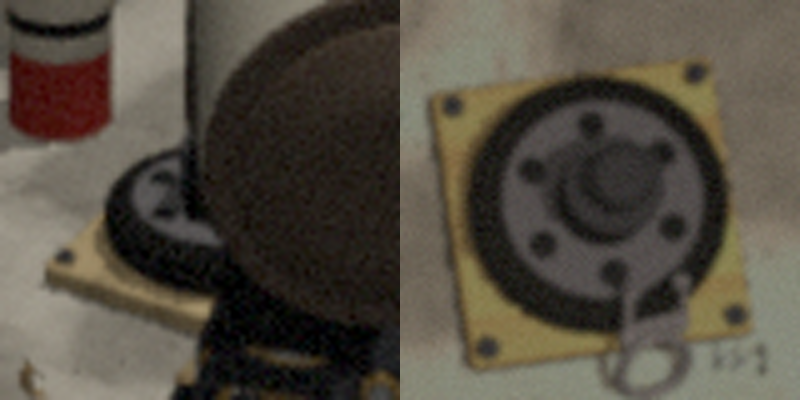

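View pics/s7.png

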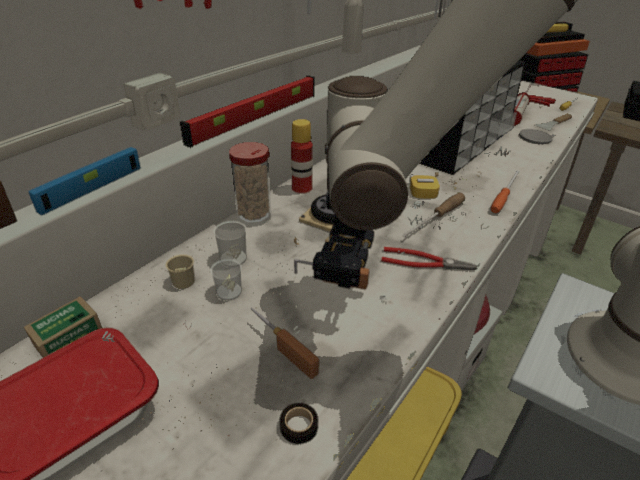

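Emit:
step_arm:
  rows:
    - {"fingers":0,"dx":0,"dy":0.006,"dz":0,"rx":0,"ry":0,"rz":0}
    - {"fingers":0,"dx":0,"dy":0.006,"dz":0,"rx":0,"ry":0,"rz":0}
    - {"fingers":0,"dx":0,"dy":0.004,"dz":0,"rx":0,"ry":0,"rz":0}
    - {"fingers":0,"dx":0,"dy":0,"dz":0,"rx":0,"ry":0,"rz":0}
    - {"fingers":0,"dx":0,"dy":0,"dz":0,"rx":0,"ry":0,"rz":0}

```text
time: 13.1
ee_pos: [0.4667, 0.1499, 0.0273]
tcp_rot: [0.696, 0.127, -0.128, -0.695]
contact_force: [0.4, -0.7, -1.0]
opening: 0.0178
```

Emit:
step_arm:
  rows:
    - {"fingers":0,"dx":0,"dy":0.001,"dz":0,"rx":0,"ry":0,"rz":0}
    - {"fingers":40,"dx":0,"dy":0,"dz":0,"rx":0,"ry":0,"rz":0}
    - {"fingers":60,"dx":0,"dy":0,"dz":0,"rx":0,"ry":0,"rz":0}
    - {"fingers":80,"dx":0,"dy":0,"dz":0,"rx":0,"ry":0,"rz":0}
    - {"fingers":80,"dx":0,"dy":0,"dz":0,"rx":0,"ry":0,"rz":0}

```text
time: 13.6
ee_pos: [0.4669, 0.15, 0.0266]
tcp_rot: [-0.695, -0.128, 0.128, 0.696]
contact_force: [0.2, 0.1, 0.6]
opening: 0.0418
```

Emit:
step_arm:
  rows:
    - {"fingers":80,"dx":0,"dy":0,"dz":0,"rx":0,"ry":0,"rz":0}
    - {"fingers":80,"dx":0,"dy":0,"dz":0,"rx":0,"ry":0,"rz":0}
    - {"fingers":80,"dx":0,"dy":-0.01,"dz":0,"rx":0,"ry":0,"rz":0}
    - {"fingers":80,"dx":0,"dy":-0.02,"dz":0,"rx":0,"ry":0,"rz":0}
    - {"fingers":80,"dx":0,"dy":-0.03,"dz":0,"rx":0,"ry":0,"rz":0}

```text
time: 14.1
ee_pos: [0.4659, 0.1493, 0.0866]
tcp_rot: [0.696, 0.126, -0.129, -0.695]
contact_force: [0.8, 0.7, -0.6]
opening: 0.0691
```

Emit:
step_arm:
  rows:
    - {"fingers":80,"dx":0,"dy":-0.04,"dz":0,"rx":0,"ry":0,"rz":0}
    - {"fingers":80,"dx":0,"dy":-0.04,"dz":0,"rx":0,"ry":0,"rz":0}
    - {"fingers":80,"dx":0,"dy":-0.04,"dz":0,"rx":0,"ry":0,"rz":0}
    - {"fingers":80,"dx":0,"dy":0,"dz":0,"rx":0,"ry":0,"rz":0}
    - {"fingers":80,"dx":0,"dy":0,"dz":0,"rx":0,"ry":0,"rz":0}

```text
time: 14.6
ee_pos: [0.4668, 0.1501, 0.208]
tcp_rot: [-0.695, -0.128, 0.127, 0.696]
contact_force: [-0.1, -1.1, -1.3]
opening: 0.0692
```

```bash
python3 look.py 8
python3 - <<'E'
from h import *
c,im=snap('wrist','w8')
for t in('hook_pick','straight_pick','clip'): spot('wrist',t,c)
c=env.get_calibration('top'); print(pix2z(c,(375+(655-400)/4,130+300/4),.036))
a=cv2.imread('pics/s8.png');b=cv2.imread('pics/w8.png')
cv2.imwrite('pics/m8.png',np.hstack([cv2.resize(a,(400,300)),cv2.resize(b,(400,300))]))
E
```

```text
top clip_ring 0.58 [ 0.5691 -0.061   0.0206]
[0.46603426 0.14945252 0.20524959] 14.8 0.06953267760612943 [ 0.16233193 -0.22657668 -0.55330768]
[[ 0.935 -0.003 -0.355]
 [ 0.355 -0.002  0.935]
 [-0.003 -1.    -0.001]]
[0.5553 0.1833 0.1782] side z [ 26. 174.] top z [ 27. 323.]
[0.5553 0.1833 0.21  ] side z [24. 91.] top z [ 20. 307.]
[ 0.5957 -0.0552  0.0645] side z [301. 145.] top z [651. 263.]
tool delta to ring [-0.0464  0.1139 -0.2373]
wrist hook_pick 0.77 [0.4738 0.1498 0.0435]
wrist straight_pick 0.9 [0.4244 0.3231 0.0344]
wrist clip 0.73 [ 0.5723 -0.0673  0.0316]
wrist clip 0.43 [ 0.5878 -0.0372  0.0269]
[ 0.58595873 -0.06230846  0.036     ]
```

View pics/m8.png

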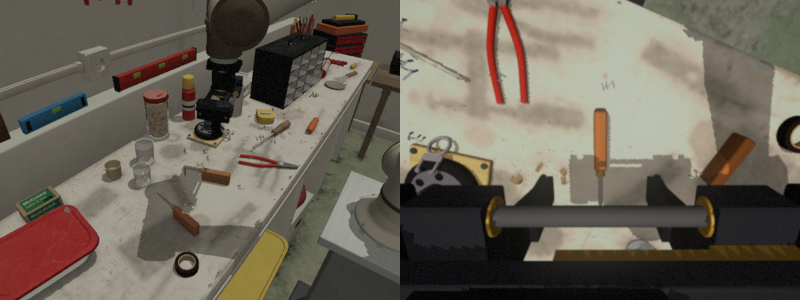

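View pics/z8.png

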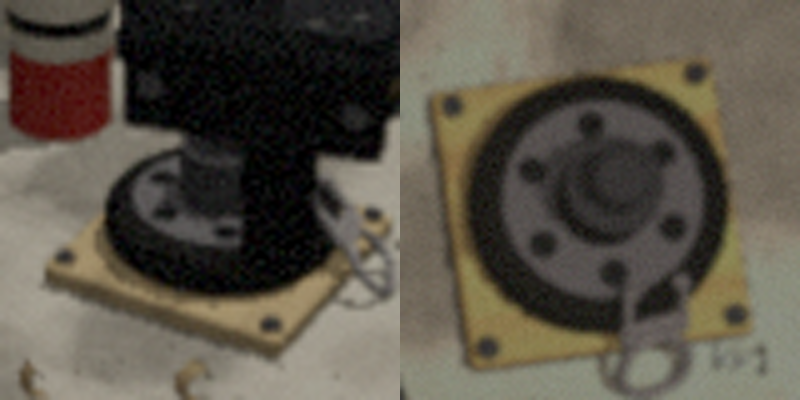

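The pick stands free on the bench. The clip has not moved since the last picture and leans on the wheel, its jaw centre about 45 mm from the axle. I'm handing in.

```bash
python3 -c "
from h import *
print(env.finish_job())"
```

```text
the job is handed in; nothing more can be done
None
```

I gripped the hooked pick by its handle and lowered the tip through the pull ring to about 17 mm below it. I then drew the clip out of the axle groove, stood the pick back on the bench, let go and lifted clear. The job was handed in at about 15 s; no verdict was reported.

**Last checks:**
- **Clip:** it was at rest in the last two top views, about 45 mm from the axle line. It leans on the wheel with its ring over the rim, because it slid a little further after coming off.
- **Hooked pick:** it was standing free on the bench with the gripper open and about 0.18 m above it.
- **Straight pick:** the gripper did not go near it, and the network's readings put it within about 10 mm of where it started, about the spread expected from the detector.
- **Forces:** readings stayed around 5 N or less, and the fingers did not come near the clip.

**Disagreements and gaps:**
- **Ring position:** the network put the ring about 10–15 mm nearer the axle than my own pixel measurement. I used my measurement, and the pull confirmed it.
- **Step 2 not seen directly:** by the first picture after the pull, the clip was already off and the tip already out of the ring. That the tip was still in the ring as the clip passed 12 mm is inferred, because the clip only comes free at 16 mm.

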